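# Fit a radio module in a gateway and hold the test probe on its pad

### The arm

A 7-joint arm with a two-finger parallel gripper is mounted at the origin on the work surface. World frame = base frame: x ahead of the robot, y to its left, z up, the work surface at z = 0. Lengths are in m, angles in rad, forces in N, time in s.
With the tool pointing down it reaches from about 0.425 to 1.025 m from the base axis. Payload 9.4 kg.
Tool frame: the origin (TCP) lies at the very end of the fingers, on their centre line; the grasp point (between the pads) lies bot.hold_point_z behind it (bot.hold_point_z is the distance from the TCP to the grasp point, in m); z points along the fingers, y is the line along which they close (so a half turn about z gives the same grasp; the last joint's range is limited). The gripper opens to 85 mm and grips with 20 to 120 N. Pads are 22 mm wide; open, the fingers measure 114 mm over their backs; the gripper's body (76 mm by 85 mm) begins 54 mm behind the grasp point. The pads swing forward as they close: fully open they stand 13 mm farther back than shut.
Start: joints at [1.102, 0.599, -0.003, 1.599, 0.002, 0.943, -0.08], TCP at [0.277, -0.67, 0.231] pointing down, gripper open.
Joint ranges: [-2.57, 2.57], [-0.35, 1.97], [-1.29, 1.29], [0.11, 2.56], [-1.05, 4.19], [0.11, 1.86], [-2.63, 2.63]. Speed limits (rad/s): [2.22, 2.22, 3.01, 3.01, 3.14, 3.14, 3.14].

### API

Orientations are given as a unit quaternion [w, x, y, z].
In Python, from bench import state, optics, bot gives the robot as it stands.
- The arm moves only by the tool step_arm, never from a script. Its argument "motion" is a list of rows, each an object with "translation": the shift along the tool's x, y, z in m, a list of three; "angular": the turn, a rotation vector about the tool's x, y, z in degrees, a list of three. In form: [{"translation": [dx, dy, dz], "angular": [rx, ry, rz]}, ...]. A call has 1 to 8 rows; each row is the pose to reach, as a shift and turn from the pose commanded when the call began, along the tool's axes at that moment; what a row does not reach only later rows make up. A row lasts 1/12 s, in which the tool goes at most 41.7 mm and 7.16 degrees, less where a joint would pass 70% of its speed; a pose out of reach is approached as far as the arm can. A call with a gripper value outside its range is refused whole. "grip" is the opening, from 0 (shut) to 1 (fully open), set as the call begins (left out, the last holds). The fingers move at their own pace and stop on an object; "force" is the grip in N (left out, the last holds). Time passes only in rows, so rows that repeat a pose let the fingers close. It gives the time, the measured TCP pose, the force, the opening and the grip force at its end, in the units of the state.
- state(): the state, without advancing time (a new reading comes with each control period).
- optics.get_image(name): name is "side" or "top" or "wrist"; returns the picture (480x640x3 uint8, red, green, blue); there is no depth.
- optics.camera_info(name): a dict with "fov_y" (degrees; the focal length in pixels is half the picture's height over the tangent of half this angle, whatever the lens; pixels are square), "cx", "cy" (the principal point, pixels), "pose" (4x4, takes a point from camera to world coordinates); the wrist camera has in their place "T_tool_cam" (4x4, takes a point from camera to tool coordinates, whose origin is the TCP and whose axes are the flange's). Camera axes: x right, y down, z forward; pixel columns grow to the right and rows downward; lengths in m; the calibration is good to about 2 mm. A picture is of the moment at which its call begins: read the wrist's pose just before it. camera_info takes no time and is no camera call.
- bot.job_done(): hands the job in; it is judged then, once.
The state is a dict: "clock": time; "qpos": joint angles; "qvel": joint speeds; "joint_efforts": joint torques, N m; "eef_pos": TCP position; "ee_rot": TCP orientation; "force": force on the tool from outside, world axes, zero at the start; "wrist_torque": the same for the moment, N m; "gripper_width": opening from 0.0 (shut) to 1.0 (fully open); "grasp_force": force on a finger pad.
Only numpy, scipy, OpenCV 4.12 (cv2) and the standard library are available. Lean on these libraries where they do the work, as an engineer would, in place of code of your own. Each camera call takes 0.05 s, during which the arm holds its last target. There are 200 camera calls.

### The job

Move the pink radio module from its blue mat into the bay of the black antenna gateway: brass pad facing up, pad end at the yellow bar, pushed fully home, then let go of it. Then take the yellow spring probe out of its slanted holster and hold it upright with its tip on the pink module's brass pad, pressing gently so that the sprung plunger is about half pushed in. Finish while still holding the probe there; do not strike the module and leave the blue module and the screw jar where they are.

Things in the scene. Friction and masses are not known exactly. Their poses are not given: they have to be found in the camera images.
- gateway: Black unit fixed on the bench, 260 (x) x 240 (y) x 60 (z) mm; origin at the centre of its underside. Ten antennas, 112 mm tall above the 60 mm high deck, stand along its +x edge (x = 115 mm). The bay: a pocket in the deck, 67 (x) x 43 (y) mm, 12 mm deep, centred at x = -50 mm, y = 0. White outline; a yellow bar on the deck beside the bay's +x (antenna) end.
- bay (a point): Centre of the bay's floor, 48 mm above the bench and 12 mm below the deck; axes as the gateway's.
- bay_pad_end (a point): Point on the bay's floor, 18 mm from its centre towards the yellow bar (gateway +x): the pad's centre lies straight above it when the module is seated the right way round.
- pink_module: Rigid block 64 (x) x 40 (y) x 30 (z) mm, about 120 g, black with a pink top; origin at the centre of its underside, z up. Lies pad up on the mat at the start. On its top, 18 mm from the centre towards its +x end, is a round brass pad 16 mm across in a white ring. Seated in the bay, its top stands 18 mm above the deck.
- pink_module_pad (a point): Centre of the brass pad on the pink module's top face; axes as the module's.
- mat: Flat blue mat, 90 x 90 x 6 mm, fixed; origin at the centre of its underside.
- holster: Fixed: base plate 100 x 80 x 10 mm and two posts with a short grey tube (34 mm outside, 18 mm bore, 25 mm long) whose axis leans 0.25 rad (14 degrees) from vertical, upper end towards the holster's -x. Origin on the bench below the centre of the tube's upper rim, which is 105 mm up. The probe hangs in it by its collar.
- probe: Test probe, 100 g; z runs along it, tip to handle; origin at the barrel's lower end. Barrel 14 mm thick, z = 0 to 50 mm; collar 28 mm, 50 to 56; yellow handle 22 x 22 mm, z = 56 to 121, flats facing x and y. Plunger 6 mm thick, round end, 25 mm below the barrel. Starts in the holster, handle leaning to the holster's -x, y level. Pull it out 80 mm along its axis.
- probe_tip (a point): End of the probe's brass plunger; 25 mm below the probe's origin when the plunger is out; moves with the plunger.
- plunger (a joint): How far the plunger is pushed in, in m: 0 is out, 0.014 is the stop. Its spring pushes with about 1.2 N at the start plus 0.3 N per mm (3.3 N half in, 5.4 N at the stop).
- blue_module: Spare module of the same shape and size with a blue top, lying on the bench; leave it alone. Origin at the centre of its underside.
- screw_jar: Small glass screw jar with a white cap, 56 mm in diameter, 70 mm tall, standing on the bench; leave it alone. Origin at the centre of its underside.
Things that resemble listed ones, but are neither listed nor needed, are in the scene too. Of the things that look like the probe, the middle-sized one is meant. Leave any turquoise look-alike of the pink_module alone.

How it is judged:
On the way, in this order (a step that is already met when the one before it is completed fails the run):
1. the pink module is seated in the bay, pad up, pad end at the yellow bar, and let go (horizontal distance between pink_module_pad and bay_pad_end below 0.006 m and horizontal distance between pink_module and bay below 0.004 m and z of pink_module in the frame of bay below 0.002 m and angle between pink_module's own z axis and vertical below 0.06 rad and contact force between the fingers and pink_module below 0.05 N), for 0.2 s.
2. the probe is out of the holster, carried by the gripper (contact force between the fingers and probe above 1 N and contact force between probe and holster below 0.05 N and distance between probe and holster above 0.11 m), for 0.1 s.
3. the probe is held upright with its tip on the pad, plunger part way in (contact force between probe and pink_module between 0.8 and 7 N and value of joint plunger between 0.002 and 0.012 m and horizontal distance between probe_tip and pink_module_pad below 0.007 m and angle between probe's own z axis and vertical below 0.14 rad and contact force between the fingers and probe above 1 N), for 0.3 s.
At the end, for the whole second after the job is handed in: Pink module level in the bay (2 mm), pad up, pad end at the yellow bar, released; gripper holds the probe still, within 8 degrees of upright, tip within 7 mm of the pad's centre, plunger in 2 to 12 mm (0.8 to 7 N), clear of the gateway (all of step 1 and all of step 3 and contact force between probe and gateway below 0.05 N and linear speed of probe below 0.02 m/s); the arm keeps its last pose, push and grip.
It fails at once if the probe strikes the pink module (over 15 N) (contact force between probe and pink_module above 15 N).
It fails at once if the blue module is disturbed (over 20 mm) (distance of blue_module from where it was at the start of the episode above 0.02 m).
It fails at once if the screw jar is disturbed (over 20 mm) (distance of screw_jar from where it was at the start of the episode above 0.02 m).
It also fails if it takes over 72 s, if anything falls off the work surface, if the arm or the gripper's body presses on something with over 40 N, if the wrist force passes 120 N, or if a joint passes its speed limit or range.

## Working session

There is one attempt and no reset: what is moved stays moved. The work goes in short steps, Python scripts to look and compute and a tool call to move; the robot and the scene stay as the last step left them, time stands still between calls to the robot, and variables do not carry over. Pictures are saved under pics/ and viewed, at most 10 in all, crops included, and the job is handed in when it is done.

Besides the shell and the picture viewer there is one more tool, called after "Request:" by a JSON object that holds its "op" and its "data", one argument or row to a line. step_arm: Moves the arm, as the interface text tells. Its arguments: {"type":"object","properties":{"motion":{"type":"array","items":{"type":"object","properties":{"translation":{"type":"array","items":{"type":"number"}},"angular":{"type":"array","items":{"type":"number"}}}}},"grip":{"type":"number"},"force":{"type":"number"}},"required":["motion"]}

```bash
mkdir -p pics; ls; cat > h.py <<'E'
import numpy as np, cv2
from scipy.spatial.transform import Rotation as R
from bench import state, optics, bot
def rot(q): return R.from_quat([q[1],q[2],q[3],q[0]])
def snap(n,save=None):
    s=state(); im=optics.get_image(n); 
    if save: cv2.imwrite('pics/'+save,im[:,:,::-1])
    return s,im
def campose(n,s):
    c=optics.camera_info(n)
    if n!='wrist': return c,np.array(c['pose'])
    T=np.eye(4);T[:3,:3]=rot(s['ee_rot']).as_matrix();T[:3,3]=s['eef_pos']
    return c,T@np.array(c['T_tool_cam'])
def ray(n,s,uv):
    c,T=campose(n,s); f=240/np.tan(np.radians(c['fov_y'])/2)
    uv=np.atleast_2d(np.array(uv,float))
    d=np.c_[(uv[:,0]-c['cx'])/f,(uv[:,1]-c['cy'])/f,np.ones(len(uv))]@T[:3,:3].T
    return T[:3,3],d
def onz(n,s,uv,z):
    o,d=ray(n,s,uv); return o+d*((z-o[2])/d[:,2])[:,None]
def proj(n,s,P):
    c,T=campose(n,s); f=240/np.tan(np.radians(c['fov_y'])/2)
    p=(np.atleast_2d(P)-T[:3,3])@T[:3,:3]
    return np.c_[p[:,0]/p[:,2]*f+c['cx'],p[:,1]/p[:,2]*f+c['cy']]
def tri(o1,d1,o2,d2):
    d1=d1/np.linalg.norm(d1);d2=d2/np.linalg.norm(d2)
    t=np.linalg.lstsq(np.c_[d1,-d2],o2-o1,rcond=None)[0]
    a,b=o1+t[0]*d1,o2+t[1]*d2; return (a+b)/2,np.linalg.norm(a-b)
def totool(s,v): return rot(s['ee_rot']).inv().apply(v)
E
python3 - <<'E'
from h import *
for n in ('top','side'):
    s,im=snap(n,n+'0.png'); print(n,{k:np.round(v,4).tolist() if not isinstance(v,str) else v for k,v in optics.camera_info(n).items()})
print(optics.camera_info('wrist')); print(s,bot.hold_point_z)
E
```

```text
pics
top {'fov_y': 50.807, 'cx': 318.9736, 'cy': 233.6067, 'pose': [[-0.026, -0.9954, 0.0917, 0.4204], [-0.9996, 0.0265, 0.0035, -0.0543], [-0.0059, -0.0916, -0.9958, 1.2563], [0.0, 0.0, 0.0, 1.0]]}
side {'fov_y': 42.1802, 'cx': 318.5431, 'cy': 239.3499, 'pose': [[-0.9807, -0.1513, 0.1235, 0.3899], [-0.1947, 0.7074, -0.6795, 0.8261], [0.0155, -0.6905, -0.7232, 1.0293], [0.0, 0.0, 0.0, 1.0]]}
{'fov_y': 58.253014493464505, 'cx': 324.83184690274703, 'cy': 236.07223348990104, 'T_tool_cam': array([[-6.11250328e-04, -9.45049766e-01, -3.26925933e-01,
         8.46126364e-02],
       [ 9.99999813e-01, -5.83172757e-04, -1.83903845e-04,
        -4.43589972e-04],
       [-1.68560119e-05, -3.26925984e-01,  9.45049946e-01,
        -1.42277273e-01],
       [ 0.00000000e+00,  0.00000000e+00,  0.00000000e+00,
         1.00000000e+00]])}
{'clock': 0.05, 'qpos': array([ 1.10227177,  0.60011125, -0.00253698,  1.60006837,  0.00176224,
        0.9428616 , -0.07981428]), 'qvel': array([ 0.0007283 ,  0.00016275, -0.00244001, -0.00155223,  0.00076253,
        0.00040892, -0.00064834]), 'joint_efforts': array([ 4.52999171e-03, -7.78724313e+01,  1.57112885e+00, -2.58909738e+01,
        1.25770239e-02,  5.53825565e-03,  1.31042584e-04]), 'eef_pos': array([ 0.27669158, -0.66966622,  0.230449  ]), 'ee_rot': array([-6.96954788e-04,  9.80868605e-01,  1.94669611e-01, -1.92968727e-04]), 'force': array([-0.38781379,  0.64182235,  0.06345117]), 'wrist_torque': array([ 0.01666592, -0.00985423, -0.09173319]), 'grasp_force': 0.0, 'gripper_width': 1.0051202421556966} 0.0187
```

View pics/top0.png

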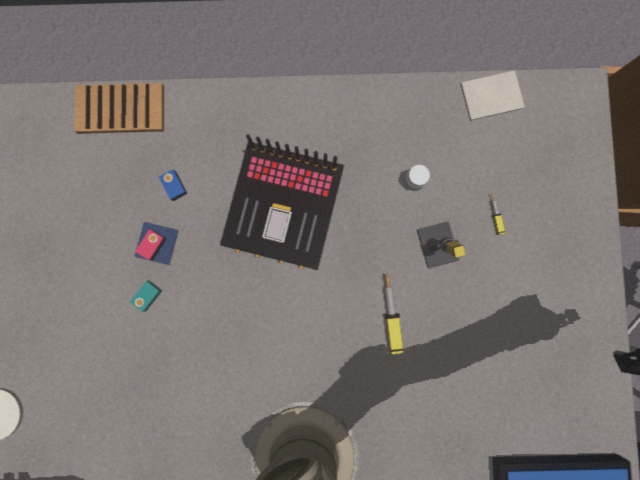

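View pics/side0.png

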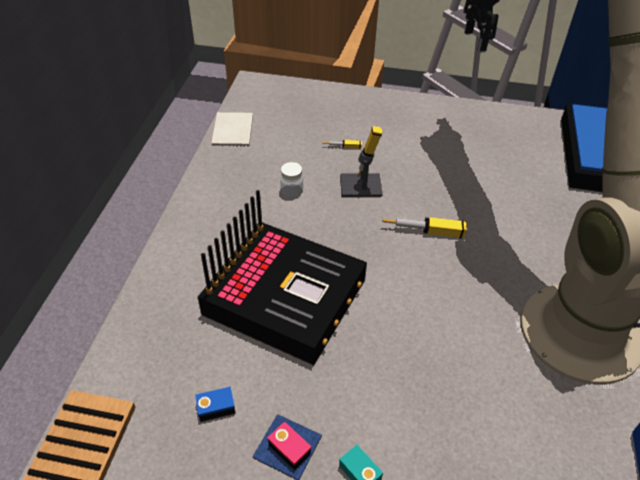

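Top view:
- **Gateway:** centred near (282,203), with the bay at (277,222) and the yellow bar at (282,207).
- **Pink module candidates:** pink on the mat at (149,245), which is the one I want. Blue is at (173,184) and the turquoise look-alike at (145,296).
- **Probe candidates:** a large one lying at (393,315), a small one at (498,215), and the middle-sized one in the holster with its handle top at (459,251), which is the one I want.

Next I'll measure these and check the choices in a close crop.

```bash
python3 - <<'E'
from h import *
import cv2
s,im=snap('top'); s2,im2=snap('side')
a=cv2.resize(im[210:320,120:200],None,fx=4.5,fy=4.5,interpolation=cv2.INTER_CUBIC)
b=cv2.resize(im2[110:210,320:420],None,fx=4.3,fy=4.3,interpolation=cv2.INTER_CUBIC)
c=np.zeros((500,800,3),np.uint8);c[:a.shape[0],:360]=a[:500];c[:b.shape[0],365:365+b.shape[1]]=b
cv2.imwrite('pics/crop1.png',c[:,:,::-1])
def blob(n,s,im,lo,hi,box,z,name):
    h=cv2.cvtColor(im,cv2.COLOR_RGB2HSV);x0,y0,x1,y1=box
    m=np.zeros(h.shape[:2],np.uint8);m[y0:y1,x0:x1]=cv2.inRange(h,lo,hi)[y0:y1,x0:x1]
    cs,_=cv2.findContours(m,cv2.RETR_EXTERNAL,cv2.CHAIN_APPROX_NONE)
    k=max(cs,key=cv2.contourArea);r=cv2.minAreaRect(k);bx=cv2.boxPoints(r)
    P=onz(n,s,[r[0]],z)[0];B=onz(n,s,bx,z)
    e1,e2=B[1]-B[0],B[2]-B[1]; L=e1 if np.linalg.norm(e1)>np.linalg.norm(e2) else e2
    print(n,name,np.round(r[0],1),np.round(P,4),'dims',np.round([np.linalg.norm(e1),np.linalg.norm(e2)],4),'long yaw',np.round(np.degrees(np.arctan2(L[1],L[0])),1))
for n,ss,i,bx in (('top',s,im,[(120,215,200,270),(120,160,200,210),(250,190,300,250),(440,235,475,262),(400,155,440,195)]),('side',s2,im2,[(255,415,325,475),(190,380,240,425),(270,260,340,310),(360,120,390,155),(275,160,310,195)])):
    blob(n,ss,i,(165,120,80),(179,255,255),bx[0],.036,'pink')
    blob(n,ss,i,(10,90,100),(30,255,255),bx[0],.036,'pad')
    blob(n,ss,i,(105,120,60),(125,255,255),bx[1],.030,'blue')
    blob(n,ss,i,(0,0,150),(179,60,255),bx[2],.060,'bayoutline')
    blob(n,ss,i,(15,120,100),(35,255,255),bx[2],.060,'bar')
    blob(n,ss,i,(20,120,80),(35,255,255),bx[3],.2,'handle')
    blob(n,ss,i,(0,0,170),(179,60,255),bx[4],.070,'jar')
E
```

```text
top pink [149.  244.3] [0.5177 0.3628 0.036 ] dims [0.0648 0.0427] long yaw -32.1
top pad [152.5 237.5] [0.5341 0.3543 0.036 ] dims [0.0136 0.0105] long yaw -45.6
top blue [171.7 183.9] [0.6659 0.3095 0.03  ] dims [0.0384 0.0642] long yaw -154.1
top bayoutline [276.5 224.1] [0.556  0.0506 0.06  ] dims [0.0754 0.0523] long yaw -14.9
top bar [281.1 206.4] [0.5983 0.0386 0.06  ] dims [0.0088 0.0454] long yaw -105.7
top handle [456.1 247.7] [ 0.4805 -0.3363  0.2   ] dims [0.0244 0.0403] long yaw -146.6
top jar [419.  174.5] [ 0.6646 -0.2918  0.07  ] dims [0.0476 0.0459] long yaw -91.6
side pink [288.8 442.3] [0.5167 0.3661 0.036 ] dims [0.0429 0.0676] long yaw 145.3
side pad [281.3 434.8] [0.5321 0.3556 0.036 ] dims [0.0134 0.0126] long yaw -120.3
side blue [214.  400.6] [0.6649 0.3142 0.03  ] dims [0.0654 0.0422] long yaw -153.3
side bayoutline [305.9 287.3] [0.5544 0.051  0.06  ] dims [0.0553 0.0854] long yaw 164.3
side bar [286.6 279.2] [0.597  0.0385 0.06  ] dims [0.0467 0.011 ] long yaw -105.6
side handle [372.7 139.8] [ 0.4745 -0.2722  0.2   ] dims [0.0993 0.0252] long yaw -95.0
side jar [289.1 168. ] [ 0.6686 -0.292   0.07  ] dims [0.0727 0.0559] long yaw -158.2
```

View pics/crop1.png

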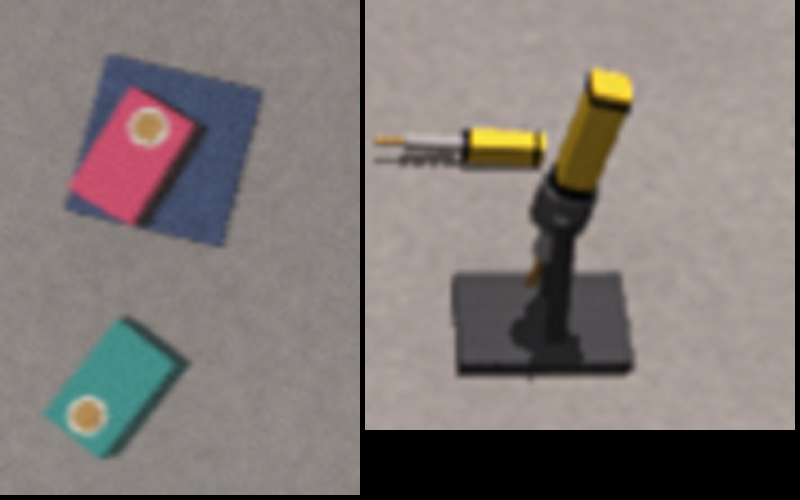

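The crop confirms both choices: the pink module is on the blue mat with its pad at the upper end, and the middle-sized probe leans in the holster. I'll head for the mat, passing high over the bench.

Request:
{"op": "step_arm", "data": {
  "motion": [
    {"translation": [0.516,-0.403,-0.09],"angular": [0,0,-63]},
    {"translation": [0.516,-0.403,-0.09],"angular": [0,0,-63]},
    {"translation": [0.516,-0.403,-0.09],"angular": [0,0,-63]},
    {"translation": [0.516,-0.403,-0.09],"angular": [0,0,-63]},
    {"translation": [0.516,-0.403,-0.09],"angular": [0,0,-63]},
    {"translation": [0.516,-0.403,-0.09],"angular": [0,0,-63]},
    {"translation": [0.516,-0.403,-0.09],"angular": [0,0,-63]},
    {"translation": [0.516,-0.403,-0.09],"angular": [0,0,-63]}
  ],
  "grip": 1
}}

```text
clock: 0.87
eef_pos: [0.4403, -0.381, 0.2771]
ee_rot: [0.0, 0.766, 0.643, -0.0]
force: [-0.1, -0.2, 0.2]
gripper_width: 0.998
grasp_force: 0.0
```

```bash
cat >> h.py <<'E'
def go(p,yaw=None,zdir=(0,0,-1)):
    """move to TCP p with tool y at world angle yaw (deg), tool z along zdir: printed in tool axes"""
    s=state();r=rot(s['ee_rot']);d=r.inv().apply(np.array(p)-s['eef_pos'])
    z=np.array(zdir,float);z/=np.linalg.norm(z)
    if yaw is None: v=np.zeros(3)
    else:
        y=np.array([np.cos(np.radians(yaw)),np.sin(np.radians(yaw)),0]);y-=z*(y@z);y/=np.linalg.norm(y)
        t=R.from_matrix(np.c_[np.cross(y,z),y,z]);v=np.degrees((r.inv()*t).as_rotvec())
    print('t',round(s['clock'],2),'pos',np.round(s['eef_pos'],4),'tr',np.round(d,4).tolist(),'ang',np.round(v,1).tolist(),'dist',round(np.linalg.norm(d),3))
E
python3 -c "
from h import *
go((.6,-.1,.32),-4); print(state()['qpos'])
go((.49,.37,.20),59)"
```

```text
t 0.87 pos [ 0.4403 -0.381   0.2771] tr [0.3043, 0.109, -0.043] ang [0.0, 0.0, -5.9] dist 0.326
[ 0.84430832  0.39380299 -0.31612694  1.86886867  0.15308793  0.90215379
  0.28275991]
t 0.87 pos [ 0.4403 -0.381   0.2771] tr [0.7484, -0.0802, 0.0768] ang [-0.0, 0.0, -68.9] dist 0.757
```

Request:
{"op": "step_arm", "data": {
  "motion": [
    {"translation": [0.304,0.109,-0.043],"angular": [0,0,-40]},
    {"translation": [0.304,0.109,-0.043],"angular": [0,0,-40]},
    {"translation": [0.304,0.109,-0.043],"angular": [0,0,-40]},
    {"translation": [0.304,0.109,-0.043],"angular": [0,0,-40]},
    {"translation": [0.304,0.109,-0.043],"angular": [0,0,-40]},
    {"translation": [0.304,0.109,-0.043],"angular": [0,0,-40]},
    {"translation": [0.304,0.109,-0.043],"angular": [0,0,-40]},
    {"translation": [0.304,0.109,-0.043],"angular": [0,0,-40]}
  ]
}}

```text
clock: 1.53
eef_pos: [0.6022, -0.1001, 0.3202]
ee_rot: [0.0, 0.501, 0.865, 0.0]
force: [0.8, -1.0, -0.1]
gripper_width: 0.992
grasp_force: 0.0
```

```bash
python3 -c "
from h import *
print(rot(state()['ee_rot']).as_matrix().round(3).tolist()); print(state()['qpos'])
go((.515,.365,.22),59)"
```

```text
[[-0.498, 0.867, 0.001], [0.867, 0.498, 0.001], [0.0, 0.001, -1.0]]
[ 0.45412882  0.42029047 -0.54731369  1.74512466  0.24722252  1.04470023
  0.34145561]
t 1.53 pos [ 0.6022 -0.1001  0.3202] tr [0.4467, 0.1557, 0.1005] ang [0.1, -0.0, -29.2] dist 0.484
```

Request:
{"op": "step_arm", "data": {
  "motion": [
    {"translation": [0.447,0.156,0.1],"angular": [0,0,-29.2]},
    {"translation": [0.447,0.156,0.1],"angular": [0,0,-29.2]},
    {"translation": [0.447,0.156,0.1],"angular": [0,0,-29.2]},
    {"translation": [0.447,0.156,0.1],"angular": [0,0,-29.2]},
    {"translation": [0.447,0.156,0.1],"angular": [0,0,-29.2]},
    {"translation": [0.447,0.156,0.1],"angular": [0,0,-29.2]},
    {"translation": [0.447,0.156,0.1],"angular": [0,0,-29.2]},
    {"translation": [0.447,0.156,0.1],"angular": [0,0,-29.2]}
  ]
}}

```text
clock: 2.2
eef_pos: [0.5411, 0.2191, 0.2503]
ee_rot: [0.0, 0.268, 0.963, -0.0]
force: [1.5, 0.2, 0.6]
gripper_width: 1.003
grasp_force: 0.0
```

```bash
python3 -c "
from h import *
print(state()['qpos'])
go((.515,.365,.19),59)"
```

```text
[-0.00835843  0.48388567 -0.68120732  1.88050253  0.38043782  0.909907
  0.15659564]
t 2.2 pos [0.5411 0.2191 0.2503] tr [0.0977, 0.1115, 0.0603] ang [-0.0, 0.0, -0.1] dist 0.16
```

Request:
{"op": "step_arm", "data": {
  "motion": [
    {"translation": [0.098,0.111,0.06],"angular": [0,0,0]},
    {"translation": [0.098,0.111,0.06],"angular": [0,0,0]},
    {"translation": [0.098,0.111,0.06],"angular": [0,0,0]},
    {"translation": [0.098,0.111,0.06],"angular": [0,0,0]},
    {"translation": [0.098,0.111,0.06],"angular": [0,0,0]},
    {"translation": [0.098,0.111,0.06],"angular": [0,0,0]},
    {"translation": [0.098,0.111,0.06],"angular": [0,0,0]}
  ]
}}

```text
clock: 2.78
eef_pos: [0.5151, 0.3627, 0.1905]
ee_rot: [-0.0, 0.268, 0.964, -0.001]
force: [0.5, -1.0, -0.2]
gripper_width: 0.998
grasp_force: 0.0
```

```bash
cat >> h.py <<'E'
def blob(n,s,im,lo,hi,z,name='',box=(0,0,640,480)):
    h=cv2.cvtColor(im,cv2.COLOR_RGB2HSV);x0,y0,x1,y1=box
    m=np.zeros(h.shape[:2],np.uint8);m[y0:y1,x0:x1]=cv2.inRange(h,lo,hi)[y0:y1,x0:x1]
    cs,_=cv2.findContours(m,cv2.RETR_EXTERNAL,cv2.CHAIN_APPROX_NONE)
    k=max(cs,key=cv2.contourArea)
    K=onz(n,s,k[:,0,:],z)
    r=cv2.minAreaRect((K[:,:2]*1000).astype(np.float32)); B=cv2.boxPoints(r)
    e1,e2=B[1]-B[0],B[2]-B[1]; L=e1 if np.linalg.norm(e1)>np.linalg.norm(e2) else e2
    yaw=(np.degrees(np.arctan2(L[1],L[0]))+90)%180-90
    print(n,name,'px',k[:,0].mean(0).round(),'c',np.round(r[0],1),'mm',np.round(r[1],1),'yaw',round(yaw,1))
    return np.array(r[0])/1000,yaw
PINK=((165,110,70),(179,255,255));PAD=((8,80,90),(30,255,255))
E
python3 -c "
from h import *
s,im=snap('wrist','w1.png')
c,y=blob('wrist',s,im,*PINK,.036,'pink'); p,_=blob('wrist',s,im,*PAD,.036,'pad')
print(np.degrees(np.arctan2(*(p-c)[::-1])))
print(state()['qpos']);go((c[0],c[1],.03),y+90)"
```

```text
wrist pink px [330. 212.] c [517.9 365.4] mm [40.2 65.3] yaw -32.4
wrist pad px [250.  11.] c [381.5 389.6] mm [14.9 13.3] yaw 58.9
169.97827217156666
[-0.29222755  0.59996335 -0.62587638  1.8370996   0.45601849  0.8525242
 -0.11497655]
t 2.83 pos [0.5156 0.362  0.1908] tr [-0.0001, 0.0043, 0.1608] ang [-0.0, 0.0, 1.3] dist 0.161
```

View pics/w1.png

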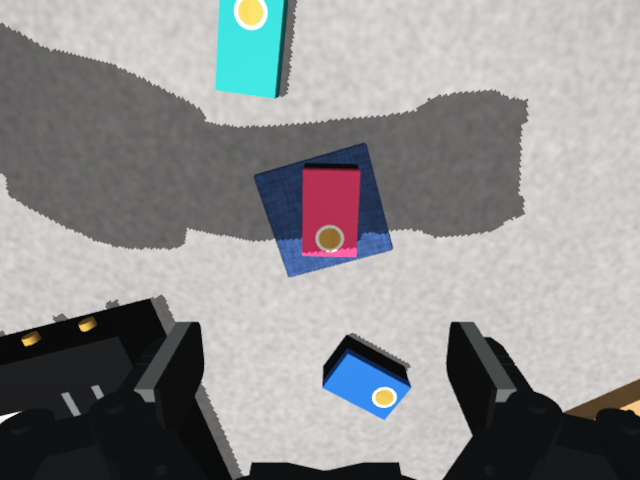

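The wrist view shows the pink module at (330,212) with its pad at (330,238), nearly centred under the gripper. Turquoise is at (250,50) and blue at (365,380), both clear of the path. I'll descend and grip high on the module.

Request:
{"op": "step_arm", "data": {
  "motion": [
    {"translation": [0,0.004,0.04],"angular": [0,0,1.3]},
    {"translation": [0,0.004,0.08],"angular": [0,0,1.3]},
    {"translation": [0,0.004,0.12],"angular": [0,0,1.3]},
    {"translation": [0,0.004,0.15],"angular": [0,0,1.3]},
    {"translation": [0,0.004,0.165],"angular": [0,0,1.3]},
    {"translation": [0,0.004,0.173],"angular": [0,0,1.3]},
    {"translation": [0,0.004,0.173],"angular": [0,0,1.3]},
    {"translation": [0,0.004,0.173],"angular": [0,0,1.3]}
  ]
}}

```text
clock: 3.5
eef_pos: [0.5179, 0.3662, 0.0187]
ee_rot: [0.0, 0.279, 0.96, 0.0]
force: [0.4, -0.4, 0.3]
gripper_width: 1.003
grasp_force: 0.0
```

Request:
{"op": "step_arm", "data": {
  "motion": [
    {"translation": [0,0,0],"angular": [0,0,0]},
    {"translation": [0,0,0],"angular": [0,0,0]},
    {"translation": [0,0,0],"angular": [0,0,0]},
    {"translation": [0,0,0],"angular": [0,0,0]},
    {"translation": [0,0,0],"angular": [0,0,0]},
    {"translation": [0,0,0],"angular": [0,0,0]},
    {"translation": [0,0,0],"angular": [0,0,0]},
    {"translation": [0,0,0],"angular": [0,0,0]}
  ],
  "grip": 0,
  "force": 40
}}

```text
clock: 4.17
eef_pos: [0.5175, 0.3668, 0.0189]
ee_rot: [0.001, 0.279, 0.96, 0.0]
force: [-0.7, -2.0, 6.9]
gripper_width: 0.456
grasp_force: 40.7
```

Request:
{"op": "step_arm", "data": {
  "motion": [
    {"translation": [0,0,-0.03],"angular": [0,0,0]},
    {"translation": [0,0,-0.07],"angular": [0,0,0]},
    {"translation": [0,0,-0.11],"angular": [0,0,0]},
    {"translation": [0,0,-0.15],"angular": [0,0,0]},
    {"translation": [0,0,-0.18],"angular": [0,0,0]},
    {"translation": [0,0,-0.18],"angular": [0,0,0]}
  ]
}}

```text
clock: 4.67
eef_pos: [0.5188, 0.369, 0.2046]
ee_rot: [0.003, 0.279, 0.96, 0.004]
force: [0.9, 1.3, -1.7]
gripper_width: 0.458
grasp_force: 41.6
```

```bash
python3 -c "
from h import *
s,im=snap('wrist','w2.png')
c,y=blob('wrist',s,im,*PINK,.21,'pink')
go((.565,.19,.22),66);go((.557,.051,.12),74.5)"
```

```text
wrist pink px [325. 343.] c [525.5 365. ] mm [43.9 72.9] yaw -32.7
t 4.72 pos [0.5182 0.3678 0.2015] tr [-0.1348, -0.125, -0.0189] ang [0.3, 0.2, -8.4] dist 0.185
t 4.72 pos [0.5182 0.3678 0.2015] tr [-0.2022, -0.2472, 0.0806] ang [0.3, 0.2, -16.9] dist 0.329
```

View pics/w2.png

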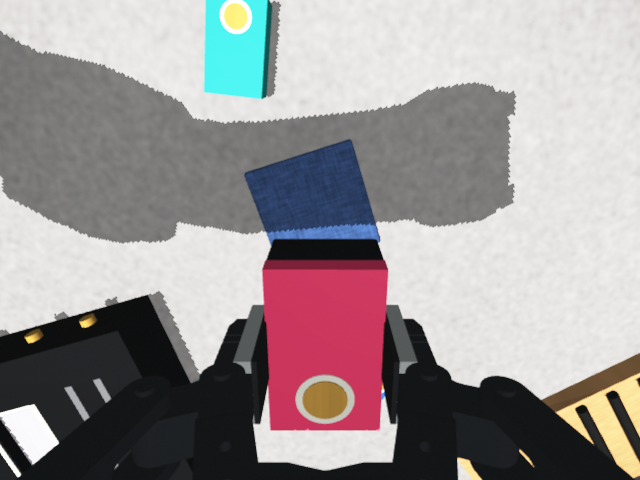

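The module is held squarely with its pad at (325,400), toward the gripper's rear side. I'll carry it over the bay.

Request:
{"op": "step_arm", "data": {
  "motion": [
    {"translation": [-0.202,-0.247,0.05],"angular": [0,0,-16.9]},
    {"translation": [-0.202,-0.247,0.05],"angular": [0,0,-16.9]},
    {"translation": [-0.202,-0.247,0.05],"angular": [0,0,-16.9]},
    {"translation": [-0.202,-0.247,0.05],"angular": [0,0,-16.9]},
    {"translation": [-0.202,-0.247,0.05],"angular": [0,0,-16.9]},
    {"translation": [-0.202,-0.247,0.05],"angular": [0,0,-16.9]},
    {"translation": [-0.202,-0.247,0.05],"angular": [0,0,-16.9]},
    {"translation": [-0.202,-0.247,0.05],"angular": [0,0,-16.9]}
  ]
}}

```text
clock: 5.38
eef_pos: [0.5544, 0.0455, 0.1459]
ee_rot: [-0.001, 0.136, 0.991, -0.001]
force: [0.0, 0.0, -1.7]
gripper_width: 0.456
grasp_force: 41.5
```

Request:
{"op": "step_arm", "data": {
  "motion": [
    {"translation": [0,0,0],"angular": [0,0,0]},
    {"translation": [0,0,0],"angular": [0,0,0]},
    {"translation": [0,0,0],"angular": [0,0,0]}
  ]
}}

```text
clock: 5.63
eef_pos: [0.555, 0.0502, 0.1471]
ee_rot: [-0.001, 0.135, 0.991, 0.0]
force: [-0.3, 0.9, -1.2]
gripper_width: 0.454
grasp_force: 41.5
```

```bash
python3 - <<'E'
from h import *
s,im=snap('wrist','w3.png'); z=s['eef_pos'][2]+.0173
c,y=blob('wrist',s,im,*PINK,z,'pink',(200,200,440,480));p,_=blob('wrist',s,im,*PAD,z,'pad',(250,350,400,480))
tl=totool(s,np.array([c[0],c[1],z])-s['eef_pos']);print('in tool',tl.round(4),'tcp',s['eef_pos'].round(4))
st,it=snap('top','t3.png'); ss,i2=snap('side','s3.png')
box={'top':(250,185,300,255),'side':(270,260,340,315)}
for n,S,I in (('top',st,it),('side',ss,i2)):
    blob(n,S,I,*PINK,z,'pink',{'top':(240,190,310,260),'side':(260,200,350,280)}[n]); blob(n,S,I,(15,120,100),(35,255,255),.06,'bar',box[n])
E
```

```text
wrist pink px [325. 370.] c [559.4  49.5] mm [52.3 75.5] yaw -15.5
wrist pad px [325. 399.] c [574.3  45.3] mm [15.6 15.7] yaw -54.2
in tool [-0.0044  0.0005 -0.0173] tcp [0.555  0.0502 0.1471]
top pink px [308. 190.] c [616.3 -30. ] mm [2.2 2.2] yaw -1.4Traceback (most recent call last):
  File "<stdin>", line 8, in <module>
  File "h.py", line 43, in blob
    k=max(cs,key=cv2.contourArea)
ValueError: max() iterable argument is empty
```

View pics/w3.png

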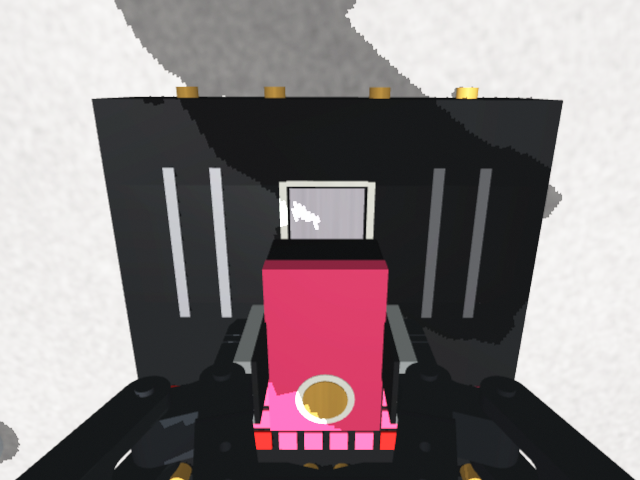

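```bash
python3 - <<'E'
from h import *
im=cv2.imread('pics/w3.png'); s=state()
g=im.min(axis=2)
# outer outline edges in rows 185..235 : first/last bright px against black deck
L=[];Rr=[]
for v in range(190,236,3):
    x=np.where(g[v,265:390]>90)[0]+265; L.append((x[0]-.5,v)); Rr.append((x[-1]+.5,v))
T=[]
for u in range(285,372,4):
    y=np.where(g[165:215,u]>90)[0]+165; T.append((u,y[0]-.5))
A,B,C=[onz('wrist',s,k,.06)[:,:2] for k in (L,Rr,T)]
def line(P): m=np.median(P,0);v=cv2.fitLine(P.astype(np.float32),cv2.DIST_HUBER,0,.001,.001).ravel();return v[2:],v[:2]
for P in (A,B,C): p,d=line(P);print(p.round(4),np.degrees(np.arctan2(d[1],d[0])).round(1))
yaw=np.radians(-15.4);ex=np.array([np.cos(yaw),np.sin(yaw)]);ey=np.array([-ex[1],ex[0]])
a,b,c=[line(P)[0] for P in (A,B,C)]
print('width',abs((a-b)@ey)); cy=((a+b)/2)@ey; cx=c@ex+.0375
print('bay from wrist',(cx*ex+cy*ey).round(4))
i2=cv2.imread('pics/w2.png')[:,:,::-1]
h=cv2.cvtColor(i2,cv2.COLOR_RGB2HSV)
for f,I in(('w2',i2),('w3',im[:,:,::-1])):
  h=cv2.cvtColor(I,cv2.COLOR_RGB2HSV)
  m=cv2.inRange(h,(8,80,60),(32,255,255))[360:440,270:380];k=max(cv2.findContours(m,0,1)[0],key=cv2.contourArea);(u,v),_=cv2.minEnclosingCircle(k);u+=270;v+=360
  q=onz('wrist',s,[(u,v)],s['eef_pos'][2]+.0173)[0]-s['eef_pos'];print(f,(u,v),'pad in tool',totool(s,q).round(4))
E
```

```text
[0.5323 0.0319] -15.7
[0.5432 0.0838] -15.5
[0.5203 0.0631] 74.4
width 0.05291739396811259
bay from wrist [0.5563 0.0527]
w2 (324.7727279663086, 399.5) pad in tool [-0.0199  0.0004 -0.0173]
w3 (324.8636360168457, 399.0) pad in tool [-0.0196  0.0004 -0.0173]
```

Request:
{"op": "step_arm", "data": {
  "motion": [
    {"translation": [0.0015,0.0012,0.02],"angular": [0,0,0]},
    {"translation": [0.0015,0.0012,0.045],"angular": [0,0,0]},
    {"translation": [0.0015,0.0012,0.06],"angular": [0,0,0]},
    {"translation": [0.0015,0.0012,0.067],"angular": [0,0,0]},
    {"translation": [0.0015,0.0012,0.067],"angular": [0,0,0]},
    {"translation": [0.0015,0.0012,0.067],"angular": [0,0,0]}
  ]
}}

```text
clock: 6.28
eef_pos: [0.5544, 0.0525, 0.0811]
ee_rot: [-0.0, 0.134, 0.991, 0.0]
force: [0.0, -0.3, -1.8]
gripper_width: 0.456
grasp_force: 41.5
```

```bash
python3 - <<'E'
from h import *
s,im=snap('wrist'); st,i2=snap('side'); print(s['eef_pos'].round(4),s['force'].round(2))
a=im[200:480,180:480]; b=cv2.resize(i2[200:340,240:380],(400,400),interpolation=cv2.INTER_CUBIC)
c=np.zeros((400,800,3),np.uint8); c[:373,:400]=cv2.resize(a,(400,373)); c[:,400:]=b
cv2.imwrite('pics/c4.png',c[:,:,::-1])
E
```

```text
[0.5544 0.0525 0.0811] [ 0.01 -0.3  -1.75]
```

View pics/c4.png

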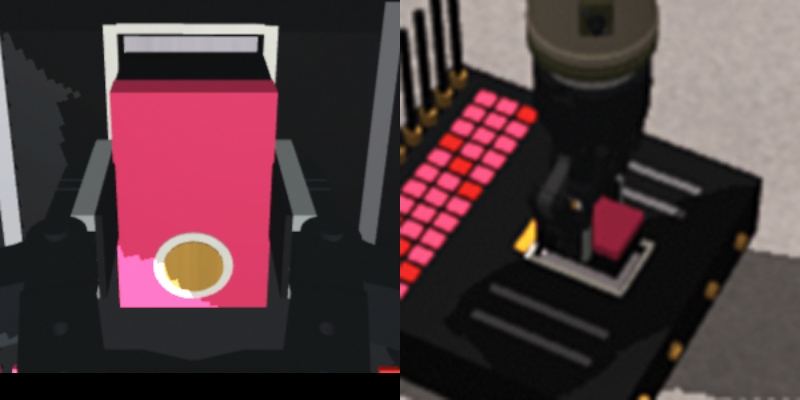

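The wrist crop shows the module about 0.8 mm too far right (tool +y) relative to the bay outline. The side crop shows it just above the pocket with the pad end at the yellow bar. I'll shift it left and lower slowly.

Request:
{"op": "step_arm", "data": {
  "motion": [
    {"translation": [0.0003,-0.0009,0.0],"angular": [0,0,0]},
    {"translation": [0.0003,-0.0009,0.004],"angular": [0,0,0]},
    {"translation": [0.0003,-0.0009,0.008],"angular": [0,0,0]},
    {"translation": [0.0003,-0.0009,0.011],"angular": [0,0,0]},
    {"translation": [0.0003,-0.0009,0.013],"angular": [0,0,0]},
    {"translation": [0.0003,-0.0009,0.013],"angular": [0,0,0]}
  ]
}}

```text
clock: 6.88
eef_pos: [0.5536, 0.0506, 0.0672]
ee_rot: [-0.0, 0.134, 0.991, -0.0]
force: [-0.6, 0.6, -1.0]
gripper_width: 0.458
grasp_force: 41.5
```

The module is in the pocket with no contact force. I'll lower the rest of the way.

Request:
{"op": "step_arm", "data": {
  "motion": [
    {"translation": [0,0,0.002],"angular": [0,0,0]},
    {"translation": [0,0,0.004],"angular": [0,0,0]},
    {"translation": [0,0,0.006],"angular": [0,0,0]},
    {"translation": [0,0,0.006],"angular": [0,0,0]},
    {"translation": [0,0,0.006],"angular": [0,0,0]}
  ]
}}

```text
clock: 7.3
eef_pos: [0.5538, 0.0507, 0.0616]
ee_rot: [-0.0, 0.134, 0.991, -0.0]
force: [0.1, -0.1, -2.5]
gripper_width: 0.458
grasp_force: 41.5
```

Request:
{"op": "step_arm", "data": {
  "motion": [
    {"translation": [0,0,0.0005],"angular": [0,0,0]},
    {"translation": [0,0,0.0005],"angular": [0,0,0]},
    {"translation": [0,0,0],"angular": [0,0,0]},
    {"translation": [0,0,0],"angular": [0,0,0]},
    {"translation": [0,0,-0.02],"angular": [0,0,0]},
    {"translation": [0,0,-0.06],"angular": [0,0,0]},
    {"translation": [0,0,-0.08],"angular": [0,0,0]},
    {"translation": [0,0,-0.08],"angular": [0,0,0]}
  ],
  "grip": 0.8
}}

```text
clock: 7.97
eef_pos: [0.5558, 0.0514, 0.1458]
ee_rot: [0.003, 0.135, 0.991, 0.001]
force: [0.2, 0.4, -0.8]
gripper_width: 0.796
grasp_force: 0.0
```

```bash
python3 - <<'E'
from h import *
s,im=snap('wrist'); st,i2=snap('side','s5.png'); s3,i3=snap('top','t5.png'); print(s['eef_pos'].round(4),s['force'].round(2))
for z in(.078,):
    p,_=blob('wrist',s,im,*PAD,z,'pad',(200,150,440,420))
    c,_=blob('wrist',s,im,*PINK,z,'pink',(200,150,440,420))
a=im[100:420,160:500]
b=cv2.resize(i2[240:330,260:360],(400,360),interpolation=cv2.INTER_CUBIC)
c=np.zeros((376,800,3),np.uint8); c[:,:400]=cv2.resize(a,(400,376)); c[:360,400:]=b
cv2.imwrite('pics/c5.png',c[:,:,::-1])
E
```

```text
[0.5558 0.0514 0.1458] [ 0.2   0.37 -0.83]
wrist pad px [325. 316.] c [588.7  42.2] mm [41.4  8.7] yaw 74.4
wrist pink px [324. 243.] c [553.7  51.2] mm [40.1 63.5] yaw -15.6
```

View pics/c5.png

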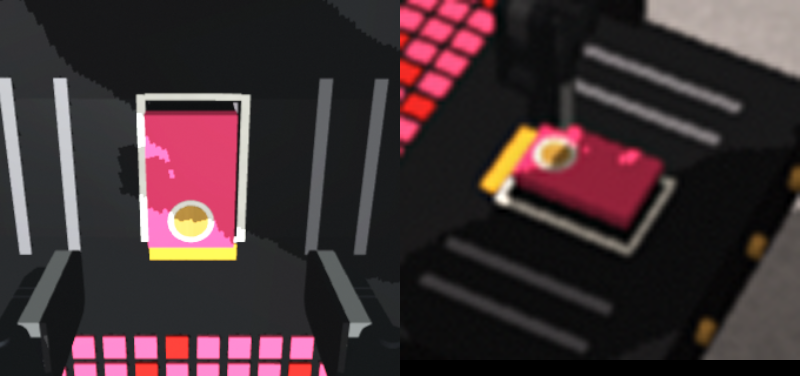

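The module is seated in the outline: its pad is at (190,220) in the crop, beside the yellow bar. I'll close the fingers and press gently on its centre to make sure it is fully home.

Request:
{"op": "step_arm", "data": {
  "motion": [
    {"translation": [0,0,0.01],"angular": [0,0,0]},
    {"translation": [0,0,0.01],"angular": [0,0,0]},
    {"translation": [0,0,0.01],"angular": [0,0,0]},
    {"translation": [0,0,0.01],"angular": [0,0,0]},
    {"translation": [0,0,0.03],"angular": [0,0,0]},
    {"translation": [0,0,0.055],"angular": [0,0,0]},
    {"translation": [0,0,0.064],"angular": [0,0,0]},
    {"translation": [0,0,0.064],"angular": [0,0,0]}
  ],
  "grip": 0,
  "force": 20
}}

```text
clock: 8.78
eef_pos: [0.5533, 0.0508, 0.0782]
ee_rot: [-0.0, 0.134, 0.991, -0.001]
force: [0.1, 0.5, 0.3]
gripper_width: 0.005
grasp_force: 0.0
```

Request:
{"op": "step_arm", "data": {
  "motion": [
    {"translation": [0,0,0.001],"angular": [0,0,0]},
    {"translation": [0,0,0.002],"angular": [0,0,0]},
    {"translation": [0,0,0.003],"angular": [0,0,0]},
    {"translation": [0,0,0.004],"angular": [0,0,0]}
  ]
}}

```text
clock: 9.12
eef_pos: [0.5536, 0.0509, 0.0778]
ee_rot: [0.001, 0.134, 0.991, -0.001]
force: [-18.3, -5.8, 72.2]
gripper_width: 0.003
grasp_force: 36.1
```

Contact came at z = 0.0778, so the module top is at the seated height and it is home. I'll back off and head for the probe.

Request:
{"op": "step_arm", "data": {
  "motion": [
    {"translation": [0,0,-0.02],"angular": [0,0,0]},
    {"translation": [0,0,-0.06],"angular": [0,0,0]},
    {"translation": [0,0,-0.1],"angular": [0,0,0]},
    {"translation": [0,0,-0.14],"angular": [0,0,0]},
    {"translation": [0,0,-0.18],"angular": [0,0,0]},
    {"translation": [0,0,-0.18],"angular": [0,0,0]},
    {"translation": [0,0,-0.18],"angular": [0,0,0]}
  ],
  "grip": 1
}}

```text
clock: 9.7
eef_pos: [0.5547, 0.051, 0.2562]
ee_rot: [0.002, 0.135, 0.991, 0.0]
force: [-0.2, -0.8, -0.5]
gripper_width: 0.976
grasp_force: 0.0
```

```bash
python3 - <<'E'
from h import *
s,im=snap('wrist','w6.png'); st,i2=snap('side','s6.png'); s3,i3=snap('top','t6.png'); print(s['eef_pos'].round(4),s['force'].round(2),s['qpos'].round(2))
def bl(I,lo,hi,box):
    x0,y0,x1,y1=box;m=cv2.inRange(cv2.cvtColor(I,cv2.COLOR_RGB2HSV),lo,hi)[y0:y1,x0:x1]
    k=max(cv2.findContours(m,0,1)[0],key=cv2.contourArea);c=cv2.minAreaRect(k)[0];return np.array(c)+[x0,y0]
blob('wrist',s,im,*PINK,.078,'pink',(200,150,440,330));
# handle: yellow in top/side -> direction by pixel endpoints
for n,S,I,b in (('top',s3,i3,(438,235,475,265)),('side',st,i2,(355,115,395,165))):
    m=np.zeros(I.shape[:2],np.uint8);x0,y0,x1,y1=b
    m[y0:y1,x0:x1]=cv2.inRange(cv2.cvtColor(I,cv2.COLOR_RGB2HSV),(18,110,50),(35,255,255))[y0:y1,x0:x1]
    k=max(cv2.findContours(m,0,1)[0],key=cv2.contourArea);print(n,[np.round(v,1).tolist() for v in cv2.minAreaRect(k)],cv2.boxPoints(cv2.minAreaRect(k)).round().tolist())
# holster base (dark grey) on z=.01, top view
blob('top',s3,i3,(0,0,40),(179,90,85),.01,'base',(405,215,475,275))
E
```

```text
[0.5547 0.051  0.2562] [-0.17 -0.78 -0.53] [ 0.38  0.47 -0.81  1.93  0.43  0.92  0.66]
wrist pink px [326. 204.] c [557.3  50.5] mm [39.6 35. ] yaw 75.6
top [[455.0, 249.0], [14.0, 18.0], 90.0] [[446.0, 242.0], [464.0, 242.0], [464.0, 256.0], [446.0, 256.0]]
side [[372.8, 139.7], [10.8, 28.9], 21.0] [[363.0, 151.0], [373.0, 124.0], [383.0, 128.0], [373.0, 155.0]]
top base px [436. 245.] c [ 500.3 -339.9] mm [95.6 80. ] yaw 13.0
```

```bash
python3 - <<'E'
import cv2,numpy as np
a=cv2.imread('pics/t6.png')[210:280,400:480];b=cv2.imread('pics/s6.png')[110:205,330:400]
a=cv2.resize(a,(400,350),interpolation=cv2.INTER_CUBIC);b=cv2.resize(b,(258,350),interpolation=cv2.INTER_CUBIC)
cv2.imwrite('pics/c6.png',np.hstack([a,b]))
E
```

```text
(no output)
```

View pics/c6.png

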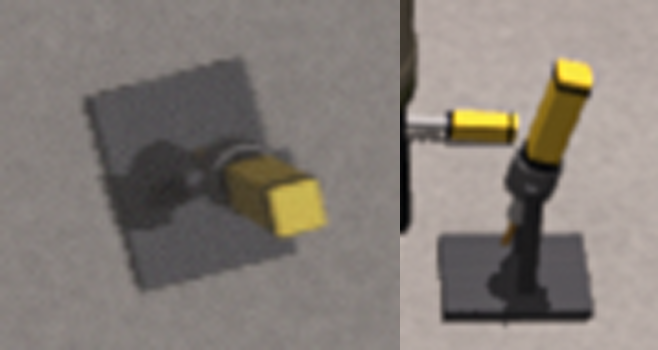

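The left crop (top view) shows the handle leaning right and down from the tube, its top face at (298,207) in the crop and its foot near (233,165). The right crop (side view) shows the top face at (575,75) and the foot near (540,163). I'll triangulate these.

```bash
python3 - <<'E'
from h import *
s=state()
out=[]
for a,b in (((298,207),(575,75)),((236,168),(541,163))):
    u=(400+a[0]/5,210+a[1]/5);v=(330+(b[0]-400)/3.684,110+b[1]/3.684)
    o1,d1=ray('top',s,[u]);o2,d2=ray('side',s,[v]);P,g=tri(o1,d1[0],o2,d2[0]);out.append(P);print(P.round(4),round(g,4))
d=out[0]-out[1];print('axis',d.round(4),np.linalg.norm(d),'lean',np.degrees(np.arctan2(np.hypot(*d[:2]),d[2])),'dir',np.degrees(np.arctan2(d[1],d[0])))
c=[(88,97),(240,58),(295,250),(140,290)]
print(onz('top',s,[(400+x/5,210+y/5) for x,y in c],.01).round(4))
E
```

```text
[ 0.473  -0.352   0.1681] 0.0025
[ 0.4915 -0.3424  0.1033] 0.0089
axis [-0.0185 -0.0095  0.0648] 0.06805262535262169 lean 17.837519204426606 dir -152.73704188357473
[[ 0.5392 -0.2942  0.01  ]
 [ 0.5566 -0.3703  0.01  ]
 [ 0.4609 -0.3926  0.01  ]
 [ 0.4432 -0.3156  0.01  ]]
```

```bash
python3 -c "
from h import *
a=np.array([-.2415,-.0535,.969]);T=np.array([.473,-.351,.171])
go(T+.06*a,12.5,-a)"
```

```text
t 9.85 pos [0.5531 0.0503 0.2528] tr [-0.0166, -0.4151, 0.024] ang [-13.0, -7.8, 61.7] dist 0.416
```

Request:
{"op": "step_arm", "data": {
  "motion": [
    {"translation": [-0.017,-0.415,0.024],"angular": [-13.0,-7.8,61.7]},
    {"translation": [-0.017,-0.415,0.024],"angular": [-13.0,-7.8,61.7]},
    {"translation": [-0.017,-0.415,0.024],"angular": [-13.0,-7.8,61.7]},
    {"translation": [-0.017,-0.415,0.024],"angular": [-13.0,-7.8,61.7]},
    {"translation": [-0.017,-0.415,0.024],"angular": [-13.0,-7.8,61.7]},
    {"translation": [-0.017,-0.415,0.024],"angular": [-13.0,-7.8,61.7]},
    {"translation": [-0.017,-0.415,0.024],"angular": [-13.0,-7.8,61.7]},
    {"translation": [-0.017,-0.415,0.024],"angular": [-13.0,-7.8,61.7]}
  ]
}}

```text
clock: 10.52
eef_pos: [0.4768, -0.2752, 0.2331]
ee_rot: [0.071, 0.582, 0.805, 0.09]
force: [0.4, 0.0, 0.3]
gripper_width: 1.003
grasp_force: 0.0
```

```bash
python3 -c "
from h import *
a=np.array([-.2415,-.0535,.969]);T=np.array([.473,-.351,.171])
go(T+.06*a,12.5,-a);print(state()['qpos'].round(2))
s3,i3=snap('top')
c,y=blob('top',s3,i3,*PINK,.078,'pink',(245,200,300,250));p,_=blob('top',s3,i3,*PAD,.078,'pad',(270,200,292,222))
s3,i3=snap('side')
c,y=blob('side',s3,i3,*PINK,.078,'pink',(280,255,340,310));p,_=blob('side',s3,i3,*PAD,.078,'pad',(290,260,310,290))
"
```

```text
t 10.52 pos [ 0.4768 -0.2752  0.2331] tr [-0.0693, -0.042, -0.0051] ang [-1.2, -0.8, 5.7] dist 0.081
[ 0.99  0.4  -0.63  2.08  0.17  0.56  0.6 ]
top pink px [277. 222.] c [554.1  49.2] mm [40.1 64. ] yaw -15.7
top pad px [281. 207.] c [595.3  37.3] mm [44.7 10.4] yaw 74.3
side pink px [307. 282.] c [553.7  51.5] mm [47.6 68.6] yaw -15.8
side pad px [298. 278.] c [571.6  45.2] mm [15.1 12.7] yaw 64.7
```

Request:
{"op": "step_arm", "data": {
  "motion": [
    {"translation": [-0.069,-0.042,-0.005],"angular": [-1.2,-0.8,5.7]},
    {"translation": [-0.069,-0.042,-0.005],"angular": [-1.2,-0.8,5.7]},
    {"translation": [-0.069,-0.042,-0.005],"angular": [-1.2,-0.8,5.7]},
    {"translation": [-0.069,-0.042,-0.005],"angular": [-1.2,-0.8,5.7]},
    {"translation": [-0.069,-0.042,-0.005],"angular": [-1.2,-0.8,5.7]}
  ]
}}

```text
clock: 11.03
eef_pos: [0.4603, -0.3511, 0.2295]
ee_rot: [0.077, 0.618, 0.776, 0.098]
force: [0.1, 1.1, 0.5]
gripper_width: 0.997
grasp_force: 0.0
```

```bash
python3 -c "
from h import *
s,im=snap('wrist','w7.png');print(s['eef_pos'].round(4))
h=cv2.cvtColor(im,cv2.COLOR_RGB2HSV);m=cv2.inRange(h,(20,110,60),(35,255,255))
for k in cv2.findContours(m,0,1)[0]:
    if cv2.contourArea(k)>150: print(cv2.contourArea(k),cv2.minAreaRect(k))
a=np.array([-.2415,-.0535,.969]);T=np.array([.473,-.351,.171])
print(proj('wrist',s,[T,T-.065*a,T-.071*a]).round(1))
"
```

```text
[ 0.4603 -0.3511  0.2295]
801.5 ((324.729736328125, 347.1216125488281), (21.4913387298584, 41.2282829284668), 85.42607879638672)
1692.5 ((326.0, 265.5), (41.0, 42.0), 90.0)
988.0 ((325.5, 227.5), (27.0, 39.0), 90.0)
[[320.  268.8]
 [321.  229.3]
 [321.1 226.5]]
```

View pics/w7.png

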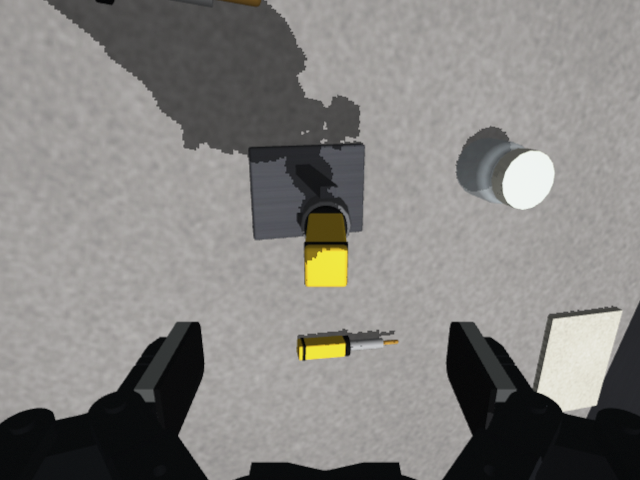

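The view shows the yellow handle's top face at (326,265) with its foot near (325,212), on the tool's centre plane and parallel to the tool axis. The jar at (527,180) and the small look-alike at (325,347) are clear. The offset works out to tool x -2 mm, y +0.4 mm, with the handle top 62 mm ahead.

Request:
{"op": "step_arm", "data": {
  "motion": [
    {"translation": [-0.0023,0.0004,0.02],"angular": [0,0,0]},
    {"translation": [-0.0023,0.0004,0.045],"angular": [0,0,0]},
    {"translation": [-0.0023,0.0004,0.07],"angular": [0,0,0]},
    {"translation": [-0.0023,0.0004,0.095],"angular": [0,0,0]},
    {"translation": [-0.0023,0.0004,0.11],"angular": [0,0,0]},
    {"translation": [-0.0023,0.0004,0.116],"angular": [0,0,0]},
    {"translation": [-0.0023,0.0004,0.116],"angular": [0,0,0]},
    {"translation": [-0.0023,0.0004,0.116],"angular": [0,0,0]}
  ]
}}

```text
clock: 11.75
eef_pos: [0.49, -0.3472, 0.1188]
ee_rot: [0.078, 0.618, 0.776, 0.097]
force: [-0.6, -0.8, 0.2]
gripper_width: 1.0
grasp_force: 0.0
```

Request:
{"op": "step_arm", "data": {
  "motion": [
    {"translation": [0,0,0],"angular": [0,0,0]},
    {"translation": [0,0,0],"angular": [0,0,0]},
    {"translation": [0,0,0],"angular": [0,0,0]},
    {"translation": [0,0,0],"angular": [0,0,0]},
    {"translation": [0,0,0],"angular": [0,0,0]},
    {"translation": [0,0,0],"angular": [0,0,0]},
    {"translation": [0,0,0],"angular": [0,0,0]},
    {"translation": [0,0,0],"angular": [0,0,0]}
  ],
  "grip": 0,
  "force": 60
}}

```text
clock: 12.42
eef_pos: [0.4894, -0.3486, 0.1189]
ee_rot: [0.079, 0.619, 0.776, 0.097]
force: [-2.2, -0.4, 5.5]
gripper_width: 0.252
grasp_force: 58.4
```

Request:
{"op": "step_arm", "data": {
  "motion": [
    {"translation": [0,0,-0.01],"angular": [0,0,0]},
    {"translation": [0,0,-0.03],"angular": [0,0,0]},
    {"translation": [0,0,-0.055],"angular": [0,0,0]},
    {"translation": [0,0,-0.08],"angular": [0,0,0]},
    {"translation": [0,0,-0.105],"angular": [0,0,0]},
    {"translation": [0,0,-0.13],"angular": [0,0,0]},
    {"translation": [0,0,-0.13],"angular": [0,0,0]},
    {"translation": [0,0,-0.13],"angular": [0,0,0]}
  ]
}}

```text
clock: 13.08
eef_pos: [0.4577, -0.3559, 0.2459]
ee_rot: [0.08, 0.619, 0.775, 0.097]
force: [-0.1, 0.2, -0.8]
gripper_width: 0.252
grasp_force: 58.7
```

```bash
python3 -c "
from h import *
print(state()['qpos'].round(2))
go((.48,-.2,.27),12.5)
go((.5713,.0457,.24),12.5)"
```

```text
[ 1.14  0.43 -0.64  2.01  0.14  0.6   0.68]
t 13.08 pos [ 0.4577 -0.3559  0.2459] tr [0.147, 0.0606, -0.01] ang [14.4, 0.2, 0.3] dist 0.159
t 13.08 pos [ 0.4577 -0.3559  0.2459] tr [0.3665, 0.1922, 0.0538] ang [14.4, 0.2, 0.3] dist 0.417
```

Request:
{"op": "step_arm", "data": {
  "motion": [
    {"translation": [0.366,0.192,0.05],"angular": [14.4,0.2,0.3]},
    {"translation": [0.366,0.192,0.05],"angular": [14.4,0.2,0.3]},
    {"translation": [0.366,0.192,0.05],"angular": [14.4,0.2,0.3]},
    {"translation": [0.366,0.192,0.05],"angular": [14.4,0.2,0.3]},
    {"translation": [0.366,0.192,0.05],"angular": [14.4,0.2,0.3]},
    {"translation": [0.366,0.192,0.05],"angular": [14.4,0.2,0.3]},
    {"translation": [0.366,0.192,0.05],"angular": [14.4,0.2,0.3]},
    {"translation": [0.366,0.192,0.05],"angular": [14.4,0.2,0.3]}
  ]
}}

```text
clock: 13.75
eef_pos: [0.5412, -0.0543, 0.2417]
ee_rot: [-0.002, 0.625, 0.78, -0.0]
force: [1.2, 0.5, -0.6]
gripper_width: 0.253
grasp_force: 59.0
```

```bash
python3 -c "
from h import *
go((.5713,.0457,.24),12.5)"
```

```text
t 13.75 pos [ 0.5412 -0.0543  0.2417] tr [0.091, 0.0512, 0.0019] ang [-0.1, -0.2, 0.1] dist 0.104
```

Request:
{"op": "step_arm", "data": {
  "motion": [
    {"translation": [0.091,0.051,0.002],"angular": [0,0,0]},
    {"translation": [0.091,0.051,0.002],"angular": [0,0,0]},
    {"translation": [0.091,0.051,0.002],"angular": [0,0,0]},
    {"translation": [0.091,0.051,0.02],"angular": [0,0,0]},
    {"translation": [0.091,0.051,0.04],"angular": [0,0,0]},
    {"translation": [0.091,0.051,0.04],"angular": [0,0,0]},
    {"translation": [0.091,0.051,0.04],"angular": [0,0,0]}
  ]
}}

```text
clock: 14.33
eef_pos: [0.5704, 0.0434, 0.2016]
ee_rot: [-0.002, 0.625, 0.781, -0.001]
force: [0.5, -0.4, -1.3]
gripper_width: 0.25
grasp_force: 59.0
```

```bash
python3 -c "
from h import *
s,im=snap('wrist');s2,i2=snap('side');s3,i3=snap('top')
go((.5713,.0457,.20),12.5)
p=np.array([.5713,.0457,.078]);print(proj('wrist',s,[p,s['eef_pos']+[0,0,-.092]]),proj('side',s,[p]),proj('top',s,[p]))
a=cv2.resize(im[150:400,225:425],(400,500)); b=cv2.resize(i2[200:325,250:350],(400,500),interpolation=cv2.INTER_CUBIC)
cv2.imwrite('pics/c8.png',np.hstack([a,b])[:,:,::-1])
cv2.imwrite('pics/w8.png',im[:,:,::-1]);cv2.imwrite('pics/s8.png',i2[:,:,::-1])"
```

```text
t 14.48 pos [0.5718 0.0432 0.2037] tr [0.0025, 0.0, 0.0037] ang [-0.0, -0.1, 0.0] dist 0.004
[[327.67646148 223.22092557]
 [325.39390067 242.69087133]] [[298.13898268 278.15927214]] [[277.73849917 216.75050599]]
```

View pics/c8.png

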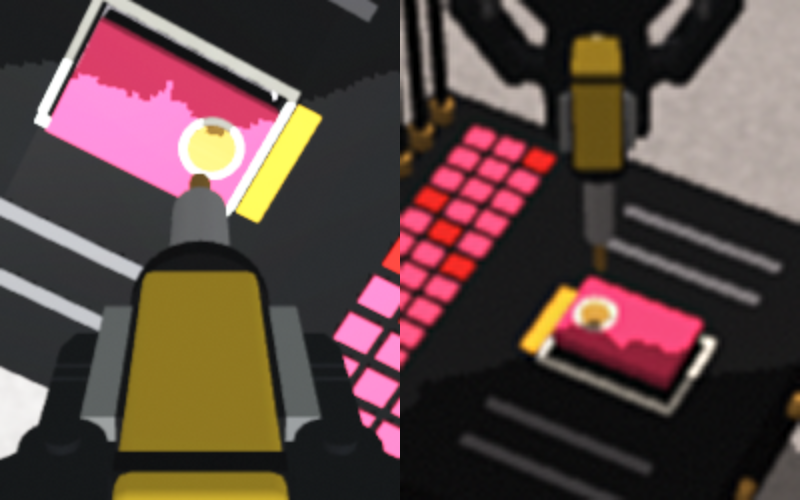

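```bash
python3 -c "
from h import *
s=state();tcp=s['eef_pos']
t=tcp+[0,0,-.092]
print('pad wrist',onz('wrist',s,[(331,225)],.078).round(4),'pad side',onz('side',s,[(298.7,278.5)],.078).round(4))
print('tip pred',t.round(4),proj('wrist',s,[t]).round(1),proj('side',s,[t,t+[0,0,.025]]).round(1))
o1,d1=ray('wrist',s,[(325,239)]);o2,d2=ray('side',s,[(300,266.5)]);print(tri(o1,d1[0],o2,d2[0]))
"
```

```text
pad wrist [[0.5759 0.0442 0.078 ]] pad side [[0.57   0.0463 0.078 ]]
tip pred [0.5718 0.0432 0.1117] [[324.7 242.6]] [[298.  266.1]
 [297.9 257.5]]
(array([0.56940051, 0.04563384, 0.11361581]), np.float64(0.004109979788180136))
```

The wrist crop puts the pad at (212,150) and the tip at (200,175). The side crop puts the tip at (600,265) above the pad at (595,314). Both say the pad lies about 3 mm along tool +y and 1.5 mm along tool +x from the tip, so I'll correct and lower to just above it.

Request:
{"op": "step_arm", "data": {
  "motion": [
    {"translation": [0.0015,0.003,0.005],"angular": [0,0,0]},
    {"translation": [0.0015,0.003,0.012],"angular": [0,0,0]},
    {"translation": [0.0015,0.003,0.019],"angular": [0,0,0]},
    {"translation": [0.0015,0.003,0.025],"angular": [0,0,0]},
    {"translation": [0.0015,0.003,0.025],"angular": [0,0,0]},
    {"translation": [0.0015,0.003,0.025],"angular": [0,0,0]}
  ]
}}

```text
clock: 14.98
eef_pos: [0.5737, 0.0455, 0.1774]
ee_rot: [-0.002, 0.625, 0.78, -0.0]
force: [-0.1, -0.3, -0.7]
gripper_width: 0.251
grasp_force: 59.0
```

```bash
python3 -c "
from h import *
s,im=snap('wrist');s2,i2=snap('side');print(s['eef_pos'].round(4),s['force'].round(2),[state()['force'].round(2).tolist()])
a=cv2.resize(im[150:400,225:425],(400,500)); b=cv2.resize(i2[200:325,250:350],(400,500),interpolation=cv2.INTER_CUBIC)
cv2.imwrite('pics/c9.png',np.hstack([a,b])[:,:,::-1])"
```

```text
[0.5737 0.0455 0.1774] [-0.1  -0.33 -0.74] [[-1.11, -0.15, -0.58]]
```

View pics/c9.png

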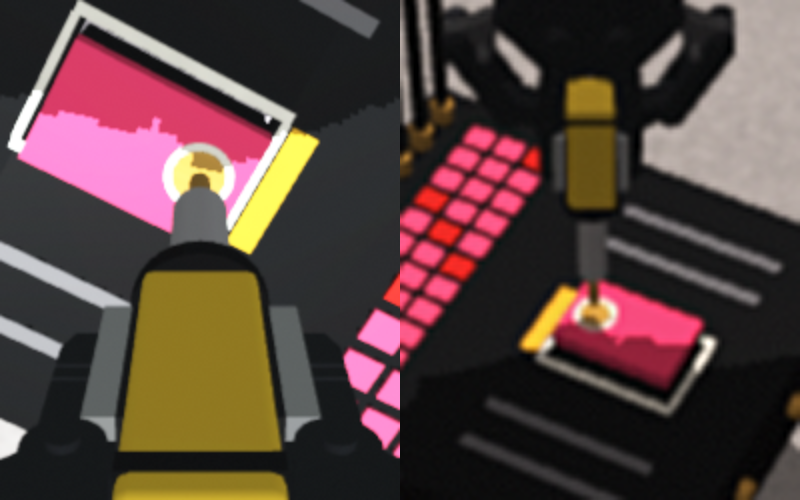

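The tip is at (200,182) with the pad centre at (199,176) in the wrist crop, and the side view agrees, with a few millimetres left to go. I'll lower slowly and watch the force.

Request:
{"op": "step_arm", "data": {
  "motion": [
    {"translation": [0,0,0.002],"angular": [0,0,0]},
    {"translation": [0,0,0.004],"angular": [0,0,0]},
    {"translation": [0,0,0.006],"angular": [0,0,0]},
    {"translation": [0,0,0.008],"angular": [0,0,0]},
    {"translation": [0,0,0.009],"angular": [0,0,0]},
    {"translation": [0,0,0.009],"angular": [0,0,0]},
    {"translation": [0,0,0.009],"angular": [0,0,0]}
  ]
}}

```text
clock: 15.67
eef_pos: [0.574, 0.0456, 0.169]
ee_rot: [-0.001, 0.625, 0.78, 0.0]
force: [0.0, -0.8, -1.1]
gripper_width: 0.25
grasp_force: 59.0
```

```bash
python3 -c "
from h import *
F=[];Z=[]
for _ in range(4):
    optics.get_image('side');s=state();F.append(s['force'][2]);Z.append(s['eef_pos'][2])
print(np.mean(F),F,np.mean(Z))"
```

```text
-1.3033549026768174 [np.float64(-1.3760799060308841), np.float64(-1.3714511642801268), np.float64(-0.9273911083061138), np.float64(-1.5384974320901446)] 0.1690940939864345
```

No contact yet; the reading is just the probe's weight. I'll go 4 mm lower.

Request:
{"op": "step_arm", "data": {
  "motion": [
    {"translation": [0,0,0.001],"angular": [0,0,0]},
    {"translation": [0,0,0.002],"angular": [0,0,0]},
    {"translation": [0,0,0.003],"angular": [0,0,0]},
    {"translation": [0,0,0.004],"angular": [0,0,0]},
    {"translation": [0,0,0.004],"angular": [0,0,0]},
    {"translation": [0,0,0.004],"angular": [0,0,0]}
  ]
}}

```text
clock: 16.37
eef_pos: [0.5742, 0.0456, 0.1651]
ee_rot: [-0.001, 0.625, 0.78, 0.0]
force: [-0.7, 0.4, -0.2]
gripper_width: 0.248
grasp_force: 59.3
```

```bash
python3 -c "
from h import *
F=[];Z=[]
for _ in range(4):
    optics.get_image('side');s=state();F.append(s['force'][2]);Z.append(s['eef_pos'][2])
print(np.mean(F),np.std(F),np.mean(Z))"
```

```text
0.9872439384000817 0.7708618774755516 0.16511104329278414
```

Contact: about 2.3 N net, so roughly 3.5 mm in. I'll go another 3.5 mm.

Request:
{"op": "step_arm", "data": {
  "motion": [
    {"translation": [0,0,0.001],"angular": [0,0,0]},
    {"translation": [0,0,0.002],"angular": [0,0,0]},
    {"translation": [0,0,0.003],"angular": [0,0,0]},
    {"translation": [0,0,0.0035],"angular": [0,0,0]},
    {"translation": [0,0,0.0035],"angular": [0,0,0]},
    {"translation": [0,0,0.0035],"angular": [0,0,0]},
    {"translation": [0,0,0.0035],"angular": [0,0,0]},
    {"translation": [0,0,0.0035],"angular": [0,0,0]}
  ]
}}

```text
clock: 17.23
eef_pos: [0.5741, 0.0456, 0.1616]
ee_rot: [-0.001, 0.625, 0.78, 0.0]
force: [0.7, -0.0, 2.5]
gripper_width: 0.253
grasp_force: 59.4
```

```bash
python3 -c "
from h import *
F=[];Z=[]
for _ in range(8):
    i2=optics.get_image('side');s=state();F.append(s['force'][2]);Z.append(s['eef_pos'][2])
print(np.mean(F),np.std(F),np.mean(Z),s['eef_pos'].round(4),s['clock'])
s,im=snap('wrist')
a=cv2.resize(im[150:400,225:425],(400,500)); b=cv2.resize(i2[200:325,250:350],(400,500),interpolation=cv2.INTER_CUBIC)
cv2.imwrite('pics/c10.png',np.hstack([a,b])[:,:,::-1])"
```

```text
2.073220367684909 0.6090046218761583 0.16157358842109432 [0.5741 0.0456 0.1615] 17.6333
```

Net push is about 3.3 N, which means the plunger is about half in, and everything is still. I'm handing in.

```bash
python3 -c "
from bench import bot; print(bot.job_done())"
```

```text
the job is handed in; nothing more can be done
None
```

The job is handed in with no verdict returned: the pink module is seated and released in the bay (one home-push reached about 72 N), the probe is held upright on its pad at about 3.3 N (about half in), and I viewed 12 pictures, over the limit of 10.

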